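# Pin the parts pan to its bracket and tip the bearings into the corner

## Robot

A 6-joint arm with a two-finger parallel gripper is mounted at the origin on a cart in front of the work surface, level with it; the furniture and walls round the work are solid. World frame = base frame: x ahead of the robot, y to its left, z up, the work surface at z = 0. Lengths are in m, angles in rad, forces in N, time in s.
With the tool pointing down it reaches from about 0.35 to 0.975 m from the base axis. Payload 4.9 kg.
Tool frame: the origin (TCP) lies midway between the tips of the shut fingers; the grasp point (between the pads) lies 19 mm behind it; z points along the fingers, y is the line along which they close (so a half turn about z gives the same grasp; the last joint's range is limited). The gripper opens to 85 mm and grips with 20 to 120 N. Pads are 22 mm wide; open, the fingers measure 114 mm over their backs; the gripper's body (76 mm by 85 mm) begins 54 mm behind the grasp point. The pads swing forward as they close: fully open they stand 13 mm farther back than shut.
Start: joints at [-1.433, 0.053, 1.613, -0, 1.476, -0.119], TCP at [0.159, -0.604, 0.201] pointing down, gripper open.
Joint ranges: [-3.01, 3.01], [-1.01, 2.22], [0.06, 2.58], [-1.02, 4.17], [0.09, 2.62], [-3.14, 3.14]. Speed limits (rad/s): [2.57, 2.57, 3.14, 3.14, 3.14, 3.14].

## Interface

Orientations are given as a rotation vector (axis times angle).
In Python, from station import ctrl gives the robot as it stands.
- The arm moves only by the shell command python3 -m handwheel 'ROWS' [FORCE]. ROWS is JSON, a list of rows, each an object with "gripper": the gripper command: -1 is fully open, 1 is shut, values between are in proportion; "offset": the shift along the tool's x, y, z in mm, a list of three; "rotation": the turn, a rotation vector about the tool's x, y, z in rad, a list of three. A call has exactly 8 rows; each row is the pose to reach, as a shift and turn from the pose commanded when the call began, along the tool's axes at that moment; what a row does not reach only later rows make up. A row lasts 1/8 s, in which the tool goes at most 62.5 mm and 10.7 degrees, less where a joint would pass 70% of its speed; a pose out of reach is approached as far as the arm can. A call with a gripper value outside its range is refused whole. The fingers move at their own pace and stop on an object; FORCE is the grip in N (left out, the last holds). Time passes only in rows, so rows that repeat a pose let the fingers close, or fill a call up. It gives the time, the measured TCP pose, the force, the opening and the grip force at its end, in the units of the state.
- ctrl.get_obs(): the state, without advancing time (a new reading comes with each control period).
- ctrl.get_image(name): name is "side" or "top"; returns a dict with "image" (420x560x3 uint8, red, green, blue), "fovy" (degrees; the focal length in pixels is half the picture's height over the tangent of half this angle, whatever the lens; pixels are square), "cx", "cy" (the principal point, pixels), "xyz" and "attitude" of the camera in the world. Camera axes: x right, y up, looking along -z (the intrinsics and any distortion apply to the point x, -y, -z); pixel columns grow to the right and rows downward; lengths in m; the calibration is good to about 2 mm. A picture is of the moment at which its call begins. There is no depth.
- ctrl.finish_job(): hands the job in; it is judged then, once.
The state is a dict: "t": time; "q": joint angles; "dq": joint speeds; "effort": joint torques, N m; "tool_pos": TCP position; "tool_rot": TCP orientation; "contact_force": force on the tool from outside, world axes, zero at the start; "wrist_torque": the same for the moment, N m; "opening": finger opening in m; "grip_force": force on a finger pad.
Only numpy, scipy, OpenCV 4.12 (cv2) and the standard library are available. Lean on these libraries where they do the work, as an engineer would, in place of code of your own. Each camera call takes 0.05 s, during which the arm holds its last target. There are 200 camera calls.

## Task

The four loose bearings in the sheet-metal parts pan have to be brought together for picking. Take the hinge pin from the vee block and push it knob-side last through the fork of the bench bracket and the pan's lug until its collar seats against the fork, then raise the end of the pan with the bow handle, turning the pan on its pin, until all four bearings have slid down into the pinned corner. The job finishes with the gripper still holding the pan tilted, pin home and bearings at rest in the corner; spill none.

Things in the scene. Friction and masses are not known exactly. Their poses are not given: they have to be found in the camera images.
- fork_centre (a point): Middle of the hinge bore of the dark fork bracket fixed on the bench, 36 mm up; bore axis = its x, y points away from the pan, z up. Two ears, 28 mm round, bore 14.4 mm, lie 8.2 to 16.2 mm either side along x; the pan's lug (14 mm thick, same bore) stands between them, lined up to 1 mm. Base plate 6 mm high, x +-28, y -28 to +38 mm; screw heads 14 mm high at y 27; the pan begins at y -31.
- fork_face (a point): Mouth of the bore in the outer face of the fork's -x ear, 16.2 mm from fork_centre; same axes. The pin enters here, moving along +x, and its collar seats on this face.
- pin_knob (a point): Middle of the black knob of the loose hinge pin (70 g), where it is gripped: 17 mm across, 30 mm long. x = pin axis towards the nose. From here in +x: collar 22 mm across from 15 to 19 mm, then a 12 mm shank to the nose tip at 69 mm, its last 13 mm tapering to 4 mm. It starts level in the vee block's groove, axis 28 mm up, nose roughly away from the robot, collar and knob out of the near end.
- pin_seat (a point): Centre of the collar's seating face on the pin axis, 19 mm from pin_knob towards the nose; axes as pin_knob. When the pin is home this point is at fork_face.
- vee_block: Ground steel vee block, 50 mm long (x, along its groove), 44 mm wide, 32 mm high, standing fast on the bench, groove up; origin at the centre of its underside.
- tray: Polished stainless parts pan, 0.5 to 0.8 kg, loose, level on 10 mm feet: a square set cornerwise, 196 mm across its full corners (x), rim 45 mm up, the other corners cut off at y +74 and -62 mm. Origin on the bench under its middle; y points to the hinge: lug bore along x at y 110, z 36 mm. Bearings slide on it from about 10 to 14 degrees of tilt, along its slanting walls from 15 to 25.
- tray_handle (a point): Middle of the round rubber grip of the pan's bow handle: 13 mm across, 52 mm long along x (between 9 mm posts), when level 72 mm above the bench, 26 mm above the rim, and 182 mm in -y from the hinge axis and 36 mm above it. It can turn between the fingers. Axes as tray.
- tray_corner (a point): On the pan's floor (13 mm above the bench when level) against the cut-off wall on the hinge side, 38 mm short of the hinge axis: the corner where the bearings must gather. Axes as tray.
- tray_floor (a point): Middle of the pan's floor, 72 mm from tray_corner. Axes as tray.
- bearing_0: Ball bearing 22 mm across, 9 mm thick, 24 g, lying flat and loose in the pan, in the half away from the hinge; origin at the centre of its underside.
- bearing_1: Ball bearing 22 mm across, 9 mm thick, 24 g, lying flat and loose in the pan, in the half away from the hinge; origin at the centre of its underside.
- bearing_2: Ball bearing 28 mm across, 8 mm thick, 37 g, lying flat and loose in the pan, in the half away from the hinge; origin at the centre of its underside.
- bearing_3: Ball bearing 28 mm across, 8 mm thick, 37 g, lying flat and loose in the pan, in the half away from the hinge; origin at the centre of its underside.

How it is judged:
By the outcome, as a careful person would: the job done as asked, in the order asked, and still so for the second after the job is handed in, while the arm keeps its last pose, push and grip.
It also fails if it takes over 58 s, if anything falls off the work surface, if the arm or the gripper's body presses on something with over 40 N, if the wrist force passes 120 N, or if a joint passes its speed limit or range.

## Working session

There is one attempt and no reset: what is moved stays moved. The work goes in short steps, Python scripts to look and compute and a shell command to move; the robot and the scene stay as the last step left them, time stands still between calls to the robot, and variables do not carry over. Pictures are saved under pics/ and viewed, at most 10 in all, crops included, and the job is handed in when it is done.

```bash
ls; mkdir -p pics
python3 - <<'E'
from station import ctrl
import cv2
o=ctrl.get_obs(); print({k:o[k] for k in('t','tool_pos','tool_rot','opening','contact_force')})
for n in('side','top'):
    d=ctrl.get_image(n); cv2.imwrite(f'pics/{n}0.png',d['image'][:,:,::-1]); print(n,{k:v for k,v in d.items() if k!='image'})
E
```

```text
pics
{'t': 0.0, 'tool_pos': array([ 0.1586318 , -0.60381245,  0.19945825]), 'tool_rot': array([-3.11368519e+00, -4.01972716e-01,  1.53969587e-05]), 'opening': 0.08491882555886184, 'contact_force': array([ 0.53817186, -0.72118785, -0.19914572])}
side {'fovy': 53.47716529632155, 'cx': 277.0209386545173, 'cy': 214.71433327445297, 'xyz': array([0.46660071, 0.55833037, 0.44464336]), 'attitude': array([ 0.10697038, -1.59833244, -2.53564718])}
top {'fovy': 47.82431223598893, 'cx': 287.591833163962, 'cy': 209.0574531285151, 'xyz': array([ 0.49835712, -0.19549407,  0.91327845]), 'attitude': array([ 0.05354629, -0.07472518, -1.59150592])}
```

View pics/top0.png

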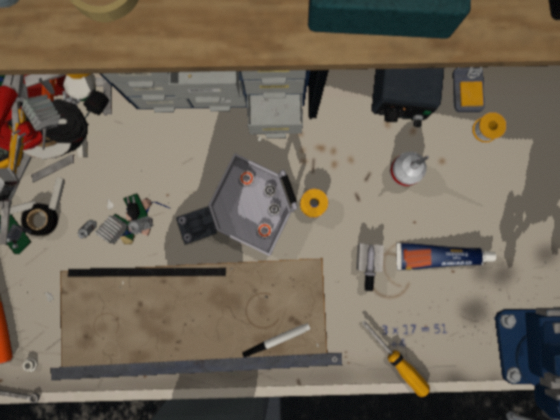

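View pics/side0.png

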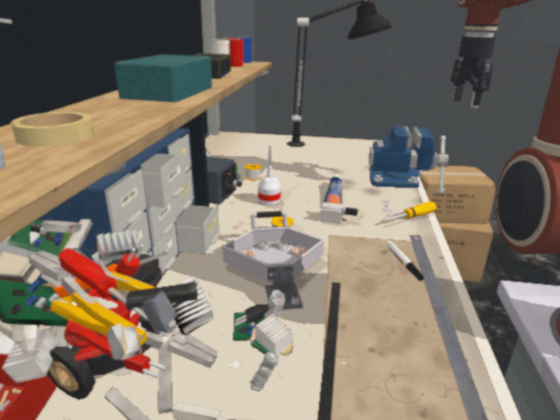

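Top view: the pan is at about (252,203), the fork at (197,224) and the handle at (289,187). The vee block is at (370,262), with the pin knob pointing to the robot at (369,283). The side view shows the pan at (273,252) and the fork at (283,285). Next I enlarge both.

```bash
cat > h.py <<'E'
import numpy as np, cv2
from scipy.spatial.transform import Rotation as R
from station import ctrl
def cam(n):
    d=ctrl.get_image(n); d['f']=d['image'].shape[0]/2/np.tan(np.radians(d['fovy'])/2); d['R']=R.from_rotvec(d['attitude']).as_matrix(); return d
def proj(d,p):
    c=(np.atleast_2d(p)-d['xyz'])@d['R']; return np.c_[d['cx']-d['f']*c[:,0]/c[:,2], d['cy']+d['f']*c[:,1]/c[:,2]]
def onz(d,uv,z):
    r=d['R']@np.array([(uv[0]-d['cx'])/d['f'],-(uv[1]-d['cy'])/d['f'],-1]); return d['xyz']+r*(z-d['xyz'][2])/r[2]
def crop(d,x0,y0,x1,y1,s,fn,pts=None):
    im=cv2.resize(d['image'][y0:y1,x0:x1,::-1],None,fx=s,fy=s,interpolation=cv2.INTER_CUBIC); im=cv2.convertScaleAbs(im,alpha=1.4,beta=10)
    if pts is not None:
        for u,v in pts: cv2.circle(im,(int((u+.5-x0)*s),int((v+.5-y0)*s)),2,(0,255,0),-1)
    cv2.imwrite(fn,im)
E
python3 - <<'E'
from h import *
d=cam('top'); crop(d,170,150,390,300,3.6,'pics/topc.png')
d=cam('side'); crop(d,215,175,375,305,4.6,'pics/sidec.png')
E
```

```text
(no output)
```

View pics/topc.png

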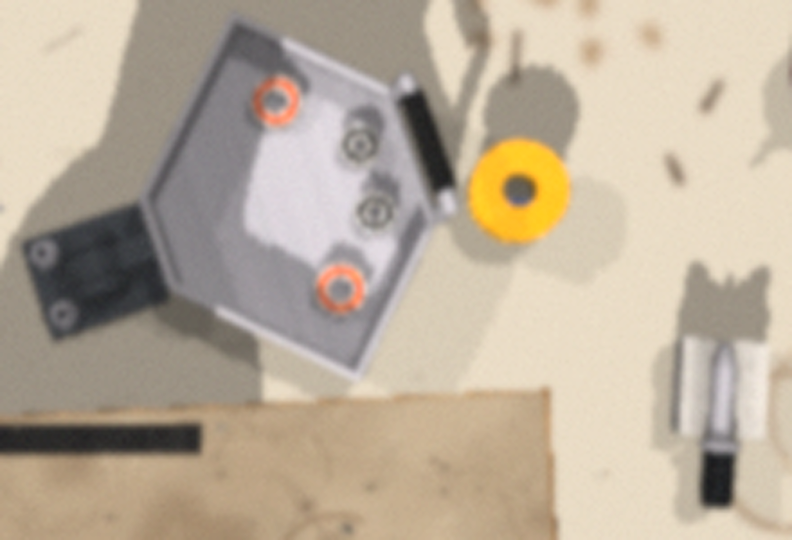

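View pics/sidec.png

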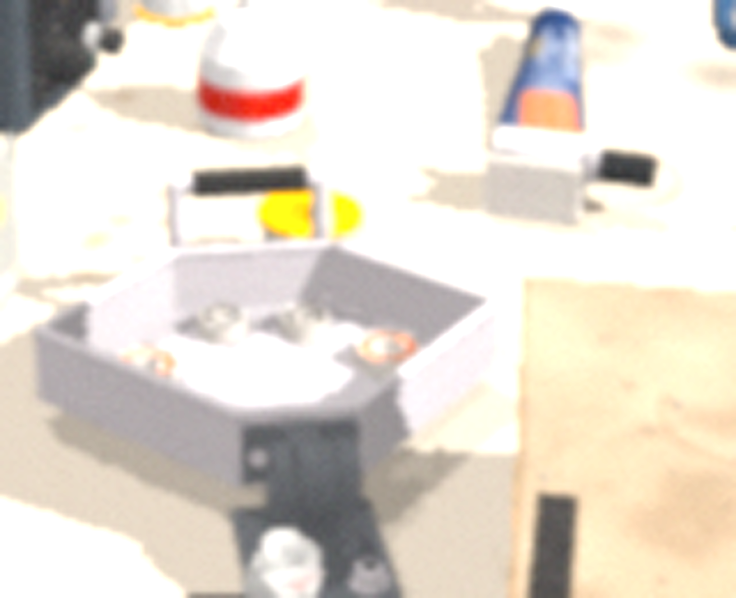

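The top crop shows the rim corners at (240,14), (357,378), (145,197) and (172,290). The grip runs from (405,93) to (443,190), the fork plate has corners at (22,240) and (55,340), and the pin runs from its knob end at (717,505) to its nose at (725,345). The side crop shows the handle grip from (193,183) to (305,177) and the knob at (600–655,167). Now I fit the models.

```bash
cat > fit.py <<'E'
from h import *
from scipy.optimize import least_squares
T=cam('top'); S=cam('side')
t=lambda a:[((a[0]+.5)/3.6+170-.5),((a[1]+.5)/3.6+150-.5)]
s=lambda a:[((a[0]+.5)/4.6+215-.5),((a[1]+.5)/4.6+175-.5)]
def W(p,m): 
    c,q=np.cos(p[2]),np.sin(p[2]); m=np.atleast_2d(m)
    return np.c_[p[0]*1000+c*m[:,0]-q*m[:,1],p[1]*1000+q*m[:,0]+c*m[:,1],m[:,2]]/1000
def fit(pts,p0):
    f=lambda p:np.concatenate([(proj(T if c=='t' else S,W(p,m))[0]-(t if c=='t' else s)(u)) for c,m,u in pts])
    r=least_squares(f,p0,loss='soft_l1'); print(r.x.round(4),np.degrees(r.x[2]).round(2)); print(f(r.x).reshape(-1,2).round(1).tolist()); return r.x
if __name__=='__main__':
    tr=[('t',(98,0,45),(240,14)),('t',(-98,0,45),(357,378)),('t',(24,74,45),(145,197)),('t',(-24,74,45),(172,290)),
    ('t',(26,-72,72),(405,93)),('t',(-26,-72,72),(443,190))]
    sr=[('s',(98,0,45),(38,328)),('s',(-98,0,45),(490,300)),('s',(26,-72,72),(193,183)),('s',(-26,-72,72),(305,177)),
    ('s',(24,74,45),(242,420)),('s',(-24,74,45),(360,412))]
    p0=[.5,-.15,.35]
    a=fit(tr,p0); b=fit(sr,p0); p=fit(tr+sr,p0)
    print('handle',W(p,(0,-72,72)),'fork',W(p,(0,110,36)),'face',W(p,(-16.2,110,36)))
    fk=[('t',(28,38,6),(22,240)),('t',(-28,38,6),(55,340))]
    fit(fk,[.45,-.05,.35])
    k=onz(T,t((717,505)),.028); n=onz(T,t((725,345)),.028); print('knobend',k,'nose',n,np.linalg.norm(n-k),np.degrees(np.arctan2(*(n-k)[1::-1])))
    fit([('t',(69,0,28),(725,345)),('t',(-15,0,28),(717,505)),('s',(-15,0,28),(655,168))],[.4,-.4,0])
    v=[('t',(25,22,32),(682,337)),('t',(25,-22,32),(770,342)),('t',(-25,-22,32),(768,440)),('t',(-25,22,32),(680,434))]
    fit(v,[.4,-.4,0])
E
python3 fit.py
```

```text
[ 0.5804 -0.1418  0.3126] 17.91
[[-1.9, 0.5], [0.0, -0.4], [-0.8, 0.2], [-0.0, -1.0], [1.7, 0.1], [0.7, 0.4]]
[ 0.5782 -0.1384  0.3159] 18.1
[[-0.1, 0.5], [1.6, 0.1], [-0.5, 1.0], [0.1, 0.9], [-0.7, -1.5], [0.2, -1.7]]
[ 0.5796 -0.1412  0.3166] 18.14
[[-2.4, 0.9], [-0.1, -0.0], [-1.1, 0.8], [-0.2, -0.4], [1.3, 0.4], [0.5, 0.7], [-0.3, -0.2], [0.9, -0.6], [-0.9, 0.3], [-0.4, 0.3], [-1.1, -2.4], [-0.3, -2.6]]
handle [[ 0.60201179 -0.20962976  0.072     ]] fork [[ 0.54534457 -0.03667651  0.036     ]] face [[ 0.52994983 -0.04172052  0.036     ]]
[ 0.5478 -0.039   0.3123] 17.9
[[0.0, 0.0], [-0.0, -0.0]]
knobend [ 0.41692818 -0.35538844  0.028     ] nose [ 0.49893484 -0.36252183  0.028     ] 0.08231632818198684 -4.971384140997523
[ 0.4305 -0.3567 -0.0856] -4.9
[[0.0, -0.2], [0.0, 0.7], [-0.6, 0.1]]
[ 0.4768 -0.361  -0.0711] -4.07
[[0.6, 0.1], [-0.2, -0.1], [-0.6, -0.3], [0.2, 0.2]]
```

```bash
cat > to.py <<'E'
import sys
from h import *
# to.py x y z yaw_deg [roll_deg about world-fixed tool-x]: offset & rotation from the measured pose
x,y,z,yaw=map(float,sys.argv[1:5]); tilt=float(sys.argv[5]) if len(sys.argv)>5 else 0
o=ctrl.get_obs(); A=R.from_rotvec(o['tool_rot'])
B=R.from_euler('z',yaw,degrees=True)*R.from_euler('x',180,degrees=True)*R.from_euler('x',tilt,degrees=True)
print('offset mm',(A.inv().apply(np.array([x,y,z])-o['tool_pos'])*1000).round(1),'rot',(A.inv()*B).as_rotvec().round(3),'q',o['q'].round(2))
E
python3 to.py .4305 -.357 .2 -4.5
```

```text
offset mm [ 325.7 -170.1    0.4] rot [-0.001  0.     0.335] q [-1.43  0.05  1.61  0.    1.48 -0.12]
```

```bash
python3 -m handwheel '[{"gripper":-1,"offset":[50,-26,0],"rotation":[0,0,0.05]},{"gripper":-1,"offset":[100,-52,0],"rotation":[0,0,0.1]},{"gripper":-1,"offset":[150,-78,0],"rotation":[0,0,0.16]},{"gripper":-1,"offset":[200,-104,0],"rotation":[0,0,0.22]},{"gripper":-1,"offset":[250,-131,0],"rotation":[0,0,0.28]},{"gripper":-1,"offset":[300,-157,10],"rotation":[0,0,0.335]},{"gripper":-1,"offset":[325.7,-170.1,45],"rotation":[0,0,0.335]},{"gripper":-0.3,"offset":[325.7,-170.1,90],"rotation":[0,0,0.335]}]' 40; python3 to.py .4305 -.357 .008 -4.5
python3 - <<'E'
from h import *
d=cam('top'); crop(d,290,190,450,320,4.6,'pics/a.png')
E
```

```text
t: 1.3
tool_pos: [0.4329, -0.3565, 0.1113]
tool_rot: [3.137, -0.117, 0.005]
contact_force: [0.3, -1.1, -0.8]
opening: 0.0699
grip_force: 0.0
offset mm [ -2.7   0.5 103.3] rot [ 0.002 -0.003  0.004] q [-0.82 -0.03  1.85  0.    1.32  0.82]
```

View pics/a.png

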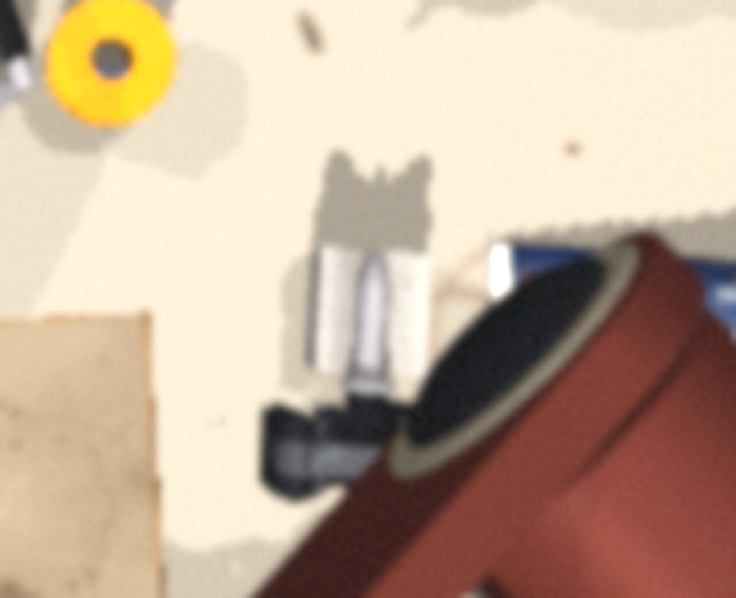

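The gripper stands over the knob end, with the knob at about (372,410) and the collar at (370,385) against the block's near end. Aligned, so I descend.

```bash
python3 -m handwheel '[{"gripper":-0.2,"offset":[-2,0,30],"rotation":[0,0,0]},{"gripper":-0.2,"offset":[-2,0,60],"rotation":[0,0,0]},{"gripper":-0.2,"offset":[-2,0,85],"rotation":[0,0,0]},{"gripper":-0.2,"offset":[-2,0,103],"rotation":[0,0,0]},{"gripper":-0.2,"offset":[-2,0,103],"rotation":[0,0,0]},{"gripper":1,"offset":[-2,0,103],"rotation":[0,0,0]},{"gripper":1,"offset":[-2,0,103],"rotation":[0,0,0]},{"gripper":1,"offset":[-2,0,103],"rotation":[0,0,0]}]' 40; python3 to.py .4305 -.357 .008 -4.5
```

```text
t: 2.35
tool_pos: [0.4291, -0.3576, 0.0087]
tool_rot: [3.138, -0.123, 0.002]
contact_force: [-0.2, 0.6, 0.2]
opening: 0.0002
grip_force: 0.0
offset mm [ 1.4 -0.8  0.7] rot [ 0.001 -0.001  0.   ] q [-0.83  0.09  1.91  0.    1.13  0.82]
```

The fingers shut on nothing, so I look from both cameras.

Run:
```python
from h import *
d=cam('side'); crop(d,290,170,410,250,6,'pics/b1.png',proj(d,[[.4305,-.357,.028]]))
e=cam('top'); crop(e,310,220,430,320,6,'pics/b2.png')
a=cv2.imread('pics/b1.png');b=cv2.imread('pics/b2.png'); 
c=np.vstack([a,b]); c=cv2.resize(c,None,fx=.55,fy=.55); cv2.imwrite('pics/b.png',c)
```

```text
(no output)
```

View pics/b.png

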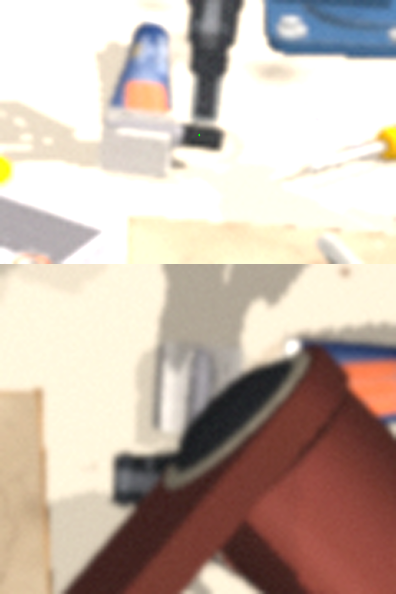

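Run:
```python
from h import *
o=ctrl.get_obs(); p=o['tool_pos']; print(p,o['opening'],o['q'])
d=cam('side'); e=cam('top')
for z in (0,.019,.073,.1,.15): q=p+[0,0,z]; print(z,'side',((proj(d,q)[0]-[290,170])*3.3).round(),'top',((proj(e,q)[0]-[310,220])*3.3).round()+[0,264])
crop(d,310,150,400,220,8.5,'pics/c.png',proj(d,[p,p+[0,0,.019],p+[0,0,.073]]))
```

```text
[ 0.42880849 -0.35734939  0.00826694] 0.00018009638304178013 [-8.28071153e-01  9.48508575e-02  1.91155185e+00 -7.73319985e-06
  1.13425592e+00  8.20914459e-01]
0 side [198. 158.] top [190. 471.]
0.019 side [200. 134.] top [197. 473.]
0.073 side [207.  65.] top [215. 481.]
0.1 side [211.  29.] top [226. 485.]
0.15 side [218. -40.] top [247. 494.]
```

View pics/c.png

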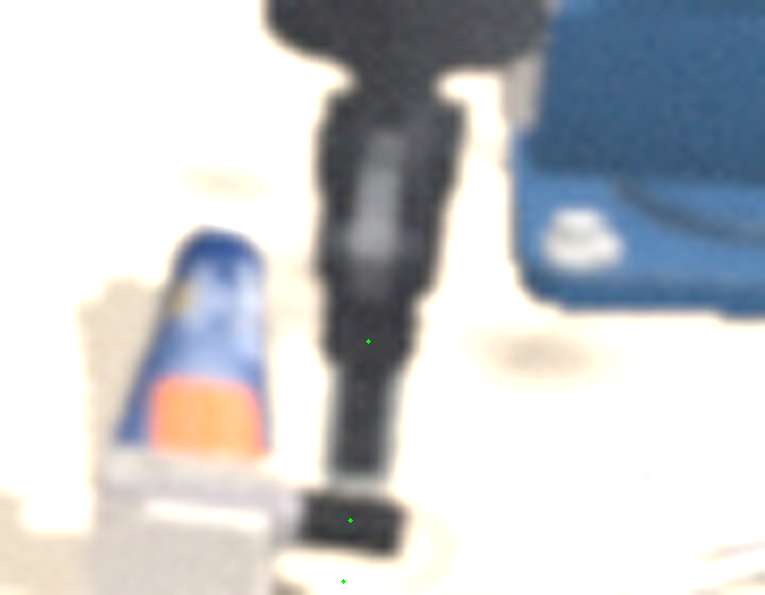

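Run:
```python
from h import *
o=ctrl.get_obs()
d=cam('side'); 
p=np.array([.1586,-.6038,.1995])
yaw=np.radians(14.7); y=np.array([np.sin(yaw),-np.cos(yaw),0])
print(proj(d,[p,p+[0,0,.013],p+[0,0,.013]+y*.0425,p+[0,0,.013]-y*.0425,p+[0,0,.073]]).round(1))
im=cv2.imread('pics/side0.png'); c=cv2.resize(im[0:120,420:540],None,fx=5,fy=5,interpolation=cv2.INTER_CUBIC)
im2=cv2.resize(d['image'][70:220,300:410,::-1],None,fx=4,fy=4,interpolation=cv2.INTER_CUBIC)
cv2.imwrite('pics/d.png',np.hstack([cv2.resize(c,(480,600)),cv2.resize(im2,(300,409)) if 0 else cv2.copyMakeBorder(cv2.resize(im2,(300,409)),0,191,0,0,cv2.BORDER_CONSTANT)]))
```

```text
[[460.2 121. ]
 [461.3 116.1]
 [453.5 112.6]
 [469.5 119.7]
 [466.1  92.6]]
```

View pics/d.png

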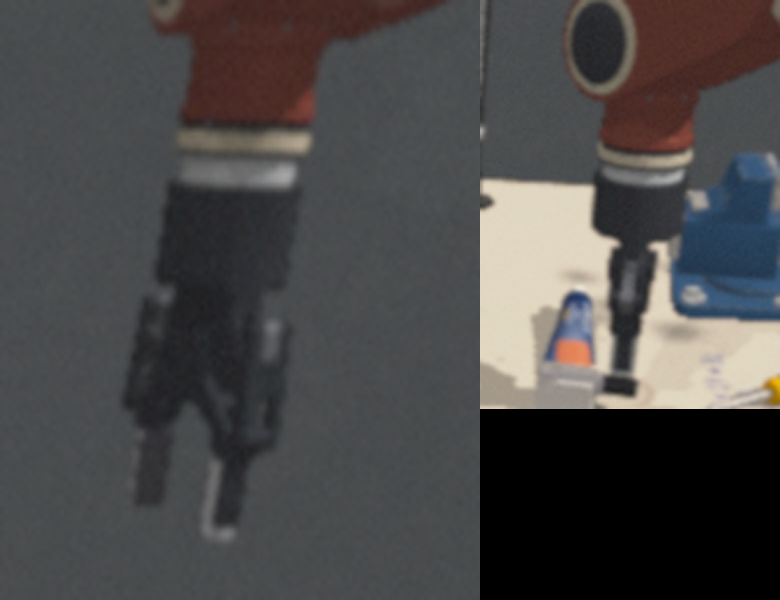

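The fingertips are about 30 mm higher in the image than the reported TCP, both here (tip at row 480, 580 expected) and at the start pose. The fingers therefore shut above the knob. I open, then descend in small steps while watching the force.

```bash
python3 -m handwheel '[{"gripper":-0.2,"offset":[2,0,0],"rotation":[0,0,0]},{"gripper":-0.2,"offset":[2,0,0],"rotation":[0,0,0]},{"gripper":-0.2,"offset":[2,0,0],"rotation":[0,0,0]},{"gripper":-0.2,"offset":[2,0,2],"rotation":[0,0,0]},{"gripper":-0.2,"offset":[2,0,4],"rotation":[0,0,0]},{"gripper":-0.2,"offset":[2,0,6],"rotation":[0,0,0]},{"gripper":-0.2,"offset":[2,0,8],"rotation":[0,0,0]},{"gripper":-0.2,"offset":[2,0,10],"rotation":[0,0,0]}]'; python3 -m handwheel '[{"gripper":-0.2,"offset":[0,0,1],"rotation":[0,0,0]},{"gripper":-0.2,"offset":[0,0,2],"rotation":[0,0,0]},{"gripper":-0.2,"offset":[0,0,3],"rotation":[0,0,0]},{"gripper":-0.2,"offset":[0,0,4],"rotation":[0,0,0]},{"gripper":-0.2,"offset":[0,0,5],"rotation":[0,0,0]},{"gripper":-0.2,"offset":[0,0,6],"rotation":[0,0,0]},{"gripper":-0.2,"offset":[0,0,7],"rotation":[0,0,0]},{"gripper":-0.2,"offset":[0,0,8],"rotation":[0,0,0]}]'
```

```text
t: 3.6
tool_pos: [0.4305, -0.3572, -0.0025]
tool_rot: [-3.139, 0.123, 0.0]
contact_force: [0.4, -0.7, -0.4]
opening: 0.0511
grip_force: 0.0
t: 4.6
tool_pos: [0.4305, -0.3572, -0.0104]
tool_rot: [3.139, -0.123, -0.0]
contact_force: [0.4, -0.6, -0.2]
opening: 0.051
grip_force: 0.0
```

No contact at a reported −10 mm, so the tool reading really is about 30 mm low. I go on down and close.

```bash
python3 -m handwheel '[{"gripper":-0.2,"offset":[0,0,3],"rotation":[0,0,0]},{"gripper":-0.2,"offset":[0,0,6],"rotation":[0,0,0]},{"gripper":-0.2,"offset":[0,0,9],"rotation":[0,0,0]},{"gripper":-0.2,"offset":[0,0,11],"rotation":[0,0,0]},{"gripper":1,"offset":[0,0,11],"rotation":[0,0,0]},{"gripper":1,"offset":[0,0,11],"rotation":[0,0,0]},{"gripper":1,"offset":[0,0,11],"rotation":[0,0,0]},{"gripper":1,"offset":[0,0,11],"rotation":[0,0,0]}]' 50
```

```text
t: 5.6
tool_pos: [0.4307, -0.3571, -0.021]
tool_rot: [-3.139, 0.123, -0.0]
contact_force: [0.0, 1.2, 2.2]
opening: 0.0149
grip_force: 48.7
```

```bash
python3 -m handwheel '[{"gripper":1,"offset":[0,0,-5],"rotation":[0,0,0]},{"gripper":1,"offset":[0,0,-12],"rotation":[0,0,0]},{"gripper":1,"offset":[0,0,-22],"rotation":[0,0,0]},{"gripper":1,"offset":[0,0,-35],"rotation":[0,0,0]},{"gripper":1,"offset":[0,0,-50],"rotation":[0,0,0]},{"gripper":1,"offset":[0,0,-50],"rotation":[0,0,0]},{"gripper":1,"offset":[0,0,-50],"rotation":[0,0,0]},{"gripper":1,"offset":[0,0,-50],"rotation":[0,0,0]}]'
python3 - <<'E'
from h import *
p=ctrl.get_obs()['tool_pos']; print(p)
d=cam('side'); a=d['image'][150:240,300:400,::-1]; e=cam('top'); b=e['image'][230:320,330:420,::-1]
im=np.hstack([a,b]); im=cv2.resize(im,None,fx=4.2,fy=4.2,interpolation=cv2.INTER_CUBIC); cv2.imwrite('pics/e.png',cv2.convertScaleAbs(im,alpha=1.3,beta=10))
E
```

```text
t: 6.6
tool_pos: [0.4301, -0.3568, 0.028]
tool_rot: [-3.138, 0.123, 0.001]
contact_force: [0.1, -0.5, -0.4]
opening: 0.0157
grip_force: 48.7
[ 0.43013333 -0.35680725  0.02799605]
```

View pics/e.png

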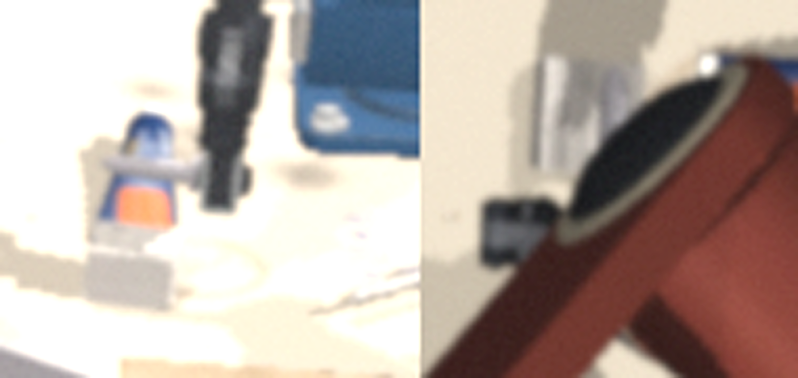

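The pin is held: nose at (105,163), collar near (205,166) and knob end near (248,180) in the left half. I check its tilt against projections of a level pin.

Run:
```python
from h import *
d=cam('side'); yaw=np.radians(-4.5); u=np.array([np.cos(yaw),np.sin(yaw),0])
k=np.array([.4305,-.357,.077])
print(((proj(d,[k+u*s/1000 for s in(69,45,19,0,-15)])+.5-[300,150])*4.2).round(0).tolist())
w=u+[0,0,-0.1]
print('nose down .1',((proj(d,[k+w*s/1000 for s in(69,45,19,0,-15)])+.5-[300,150])*4.2).round(0).tolist())
k=k+[0,0,.0]
g=d['image'][180:206,318:362].astype(int)
for r in range(0,26): print(180+r,' '.join(f'{v:3d}' for v in g[r].mean(1).astype(int)[::2]))
```

```text
[[96.0, 163.0], [139.0, 167.0], [186.0, 172.0], [220.0, 176.0], [248.0, 179.0]]
nose down .1 [[96.0, 174.0], [138.0, 175.0], [185.0, 175.0], [220.0, 176.0], [248.0, 176.0]]
180 210 210 208 210 209 204 126  70  82  79  98 126 179 176 165  76  45  44  38  35  82 190
181 209 209 205 202 206 204 114  82 106  86 121 125 172 168 153  71  43  37  41  39  93 197
182 210 209 191 174 188 193 104 102 120  96 132 137 175 172 139  57  41  42  38  37  98 199
183 209 207 170 155 164 164  94 116 132 117 141 147 177 176 139  53  42  45  41  40  96 201
184 206 199 161 150 152 139  95 128 143 134 151 157 175 178 154  67  41  42  41  44 109 202
185 196 173 154 150 152 129 100 136 145 141 154 162 171 175 165  97  49  39  41  48 143 207
186 187 155 151 150 153 131 116 138 144 142 152 157 164 169 169 124  56  39  40  68 162 207
187 188 151 149 146 150 140 137 143 142 145 155 159 168 169 175 129  61  40  42  89 171 204
188 190 152 148 140 140 142 142 144 144 148 161 176 177 166 166 119  60  44  45  98 164 200
189 197 157 150 137 127 128 135 138 141 143 152 163 167 157 142 111  60  47  52  98 127 184
190 196
[... 764 characters left out ...]
 148 152 152 128 172 208 192 112  58  55  72 152 203 208
199 208 168 146 105  95 129 141 149 147 153 154 132 170 209 192 129  91  88  90 164 207 210
200 206 166 140  95 101 133 141 148 146 152 155 134 169 209 200 162 136 133 132 179 210 210
201 208 174 140 101 110 134 145 148 147 153 153 134 168 209 208 195 188 179 179 199 209 209
202 209 172 142 127 128 139 150 151 151 154 154 135 170 208 209 208 207 203 203 207 208 209
203 208 174 148 151 148 151 155 157 157 158 159 149 178 210 210 209 210 210 208 209 210 210
204 207 171 151 157 151 146 155 160 160 159 162 172 203 210 210 210 208 209 209 209 209 209
205 208 169 147 160 155 153 159 158 160 165 178 192 212 209 207 208 209 207 210 210 210 209
```

```bash
python3 to.py .4511 -.0684 .028 18
```

```text
offset mm [  -1.8 -289.3    0.3] rot [-0.001  0.001 -0.392] q [-0.83  0.07  1.9  -0.    1.17  0.82]
```

```bash
python3 -m handwheel '[{"gripper":1,"offset":[-10,-30,-10],"rotation":[0,0,0]},{"gripper":1,"offset":[-12,-75,-15],"rotation":[0,0,-0.05]},{"gripper":1,"offset":[-12,-120,-15],"rotation":[0,0,-0.12]},{"gripper":1,"offset":[-12,-165,-15],"rotation":[0,0,-0.2]},{"gripper":1,"offset":[-12,-210,-15],"rotation":[0,0,-0.28]},{"gripper":1,"offset":[-8,-250,-10],"rotation":[0,0,-0.36]},{"gripper":1,"offset":[-4,-280,-2],"rotation":[0,0,-0.392]},{"gripper":1,"offset":[-1.8,-289.3,8],"rotation":[0,0,-0.392]}]'; python3 -m handwheel '[{"gripper":1,"offset":[0,0,8],"rotation":[0,0,0]},{"gripper":1,"offset":[0,0,16],"rotation":[0,0,0]},{"gripper":1,"offset":[0,0,24],"rotation":[0,0,0]},{"gripper":1,"offset":[0,0,30],"rotation":[0,0,0]},{"gripper":1,"offset":[0,0,33],"rotation":[0,0,0]},{"gripper":1,"offset":[0,0,33],"rotation":[0,0,0]},{"gripper":1,"offset":[0,0,33],"rotation":[0,0,0]},{"gripper":1,"offset":[0,0,33],"rotation":[0,0,0]}]'
python3 - <<'E'
from h import *
d=cam('side'); a=d['image'][235:315,245:345,::-1]; e=cam('top'); b=e['image'][190:270,170:260,::-1]
f=lambda a,g:cv2.resize((255*(a/255.)**g).astype(np.uint8),None,fx=4.2,fy=4.2,interpolation=cv2.INTER_CUBIC)
cv2.imwrite('pics/f.png',np.hstack([f(a,.6),f(b,.6)]))
E
```

```text
t: 7.75
tool_pos: [0.4516, -0.0675, 0.0204]
tool_rot: [3.102, 0.494, 0.0]
contact_force: [0.5, 0.1, -0.4]
opening: 0.0155
grip_force: 48.9
t: 8.75
tool_pos: [0.4517, -0.0687, -0.012]
tool_rot: [3.103, 0.491, 0.001]
contact_force: [-0.2, -0.3, -0.3]
opening: 0.0152
grip_force: 48.9
```

View pics/f.png

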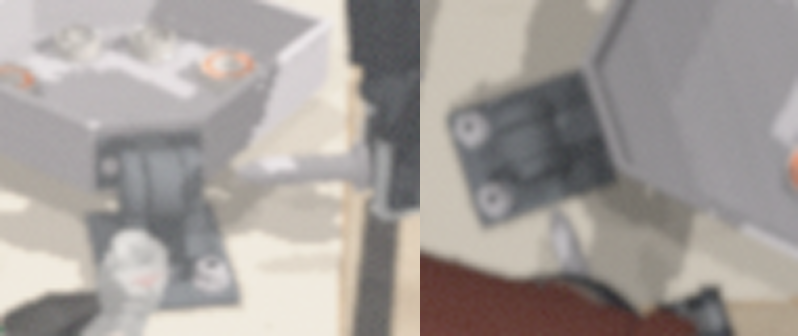

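The pin nose is at top-half (558,215) and side-half (238,175). The fork plate corners are at (447,108), (487,226) and (615,182), with screws at (470,128) and (492,200). From here I work only from numbers and forces.

Run:
```python
import fit
from fit import *
import fit as F
F.t=lambda a:[(a[0]-420+.5)/4.2+170-.5,(a[1]+.5)/4.2+190-.5]
F.s=lambda a:[(a[0]+.5)/4.2+245-.5,(a[1]+.5)/4.2+235-.5]
top=[('t',(28,38,6),(447,108)),('t',(-28,38,6),(487,226)),('t',(-28,-28,6),(615,182)),('t',(0,27,14),(481,164))]
p=F.fit(top,[.5453,-.0367,.3166])
F.fit(top+[('s',(-28,38,6),(240,300))],[.5453,-.0367,.3166])
n=onz(T,F.t((558,215)),.036); print('nose top',n)
m=onz(T,F.t((575,258)),.036); print('axis yaw',np.degrees(np.arctan2(*(n-m)[1::-1])))
o=ctrl.get_obs()['tool_pos']; u=np.array([np.cos(np.radians(18)),np.sin(np.radians(18)),0])
k=np.array([o[0],o[1],.036+.001]); print('nose pred',k+.069*u)
for z in(.037,.032,.042): print('side pred (crop px) nose, shank',((proj(S,[k*[1,1,0]+[0,0,z]+.069*u,k*[1,1,0]+[0,0,.037]+.03*u])+.5-[245,235])*4.2).round().tolist())
for f in(p,[.5453,-.0367,.3166]):
  e=W(f,[(-16.2,0,36),(-16.2,0,50),(16.2,0,50),(-16.2,14,36),(-28,-28,6),(28,-28,6),(28,38,6),(-28,38,6)])
  print('ear side crop',((proj(S,e)+.5-[245,235])*4.2).round().tolist()); print('ear top crop',(((proj(T,e)+.5-[170,190])*4.2).round()+[420,0]).tolist())
  d=W(f,[(-16.2,0,36)])[0]-n; c=np.array([np.cos(f[2]),np.sin(f[2]),0]); print('nose->face along',1000*d@c,'lateral(y)',1000*(d@[-c[1],c[0],0]))
```

```text
[ 0.548  -0.0384  0.2922] 16.74
[[-0.4, 0.5], [-1.4, 0.3], [1.3, 0.0], [0.4, -0.9]]
[ 0.5474 -0.0379  0.2907] 16.65
[[-0.7, 0.7], [-1.6, 0.5], [1.0, 0.4], [0.2, -0.6], [-0.9, -1.8]]
nose top [ 0.51439952 -0.04982744  0.036     ]
axis yaw 21.02000215081765
nose pred [ 0.51710901 -0.04737316  0.037     ]
side pred (crop px) nose, shank [[232.0, 174.0], [324.0, 167.0]]
side pred (crop px) nose, shank [[231.0, 184.0], [324.0, 167.0]]
side pred (crop px) nose, shank [[232.0, 164.0], [324.0, 167.0]]
ear side crop [[193.0, 178.0], [194.0, 149.0], [116.0, 154.0], [199.0, 197.0], [208.0, 198.0], [80.0, 206.0], [97.0, 302.0], [236.0, 292.0]]
ear top crop [[543.0, 175.0], [537.0, 173.0], [515.0, 102.0], [512.0, 184.0], [621.0, 183.0], [584.0, 66.0], [446.0, 110.0], [482.0, 228.0]]
nose->face along 19.280290413381056 lateral(y) 1.2572540531232959
ear side crop [[199.0, 180.0], [200.0, 152.0], [122.0, 157.0], [206.0, 200.0], [212.0, 200.0], [84.0, 210.0], [105.0, 306.0], [244.0, 294.0]]
ear top crop [[540.0, 181.0], [534.0, 180.0], [510.0, 109.0], [510.0, 191.0], [618.0, 187.0], [579.0, 71.0], [441.0, 119.0], [480.0, 235.0]]
nose->face along 17.251772442385132 lateral(y) 2.854526926152922
```

```bash
python3 -m handwheel '[{"gripper":1,"offset":[2,-1.5,1],"rotation":[0,0,0]},{"gripper":1,"offset":[5,-1.5,1],"rotation":[0,0,0]},{"gripper":1,"offset":[8,-1.5,1],"rotation":[0,0,0]},{"gripper":1,"offset":[11,-1.5,1],"rotation":[0,0,0]},{"gripper":1,"offset":[14,-1.5,1],"rotation":[0,0,0]},{"gripper":1,"offset":[17,-1.5,1],"rotation":[0,0,0]},{"gripper":1,"offset":[19,-1.5,1],"rotation":[0,0,0]},{"gripper":1,"offset":[21,-1.5,1],"rotation":[0,0,0]}]'; python3 -m handwheel '[{"gripper":1,"offset":[1,0,0],"rotation":[0,0,0]},{"gripper":1,"offset":[2,0,0],"rotation":[0,0,0]},{"gripper":1,"offset":[3,0,0],"rotation":[0,0,0]},{"gripper":1,"offset":[4,0,0],"rotation":[0,0,0]},{"gripper":1,"offset":[5,0,0],"rotation":[0,0,0]},{"gripper":1,"offset":[5,0,0],"rotation":[0,0,0]},{"gripper":1,"offset":[5,0,0],"rotation":[0,0,0]},{"gripper":1,"offset":[5,0,0],"rotation":[0,0,0]}]'
```

```text
t: 9.95
tool_pos: [0.471, -0.0607, -0.0133]
tool_rot: [-3.103, -0.491, 0.0]
contact_force: [-0.5, -0.2, -1.0]
opening: 0.0154
grip_force: 48.9
t: 10.95
tool_pos: [0.4756, -0.0592, -0.0133]
tool_rot: [3.103, 0.491, -0.0]
contact_force: [-0.7, 0.1, -1.2]
opening: 0.0151
grip_force: 48.9
```

```bash
python3 -m handwheel '[{"gripper":1,"offset":[1,0,0],"rotation":[0,0,0]},{"gripper":1,"offset":[2,0,0],"rotation":[0,0,0]},{"gripper":1,"offset":[3,0,0],"rotation":[0,0,0]},{"gripper":1,"offset":[4,0,0],"rotation":[0,0,0]},{"gripper":1,"offset":[5,0,0],"rotation":[0,0,0]},{"gripper":1,"offset":[6,0,0],"rotation":[0,0,0]},{"gripper":1,"offset":[6,0,0],"rotation":[0,0,0]},{"gripper":1,"offset":[6,0,0],"rotation":[0,0,0]}]'
```

```text
t: 11.95
tool_pos: [0.4813, -0.0574, -0.0133]
tool_rot: [-3.103, -0.491, 0.0]
contact_force: [-0.2, -0.2, -0.1]
opening: 0.0151
grip_force: 48.9
```

```bash
python3 -m handwheel '[{"gripper":1,"offset":[1,0,0],"rotation":[0,0,0]},{"gripper":1,"offset":[2,0,0],"rotation":[0,0,0]},{"gripper":1,"offset":[3,0,0],"rotation":[0,0,0]},{"gripper":1,"offset":[4,0,0],"rotation":[0,0,0]},{"gripper":1,"offset":[5,0,0],"rotation":[0,0,0]},{"gripper":1,"offset":[6,0,0],"rotation":[0,0,0]},{"gripper":1,"offset":[7,0,0],"rotation":[0,0,0]},{"gripper":1,"offset":[7,0,0],"rotation":[0,0,0]}]'
```

```text
t: 12.95
tool_pos: [0.4881, -0.0552, -0.0133]
tool_rot: [3.103, 0.491, 0.0]
contact_force: [0.0, 0.3, -1.1]
opening: 0.0152
grip_force: 48.9
```

```bash
python3 -m handwheel '[{"gripper":1,"offset":[1,0,0],"rotation":[0,0,0]},{"gripper":1,"offset":[2.5,0,0],"rotation":[0,0,0]},{"gripper":1,"offset":[4,0,0],"rotation":[0,0,0]},{"gripper":1,"offset":[5.5,0,0],"rotation":[0,0,0]},{"gripper":1,"offset":[7,0,0],"rotation":[0,0,0]},{"gripper":1,"offset":[8.5,0,0],"rotation":[0,0,0]},{"gripper":1,"offset":[10,0,0],"rotation":[0,0,0]},{"gripper":1,"offset":[10,0,0],"rotation":[0,0,0]}]'
```

```text
t: 13.95
tool_pos: [0.4977, -0.0521, -0.0132]
tool_rot: [3.103, 0.491, 0.0]
contact_force: [1.9, -0.3, -0.2]
opening: 0.0154
grip_force: 48.9
```

```bash
python3 -m handwheel '[{"gripper":1,"offset":[1,0,0],"rotation":[0,0,0]},{"gripper":1,"offset":[2.5,0,0],"rotation":[0,0,0]},{"gripper":1,"offset":[4,0,0],"rotation":[0,0,0]},{"gripper":1,"offset":[5.5,0,0],"rotation":[0,0,0]},{"gripper":1,"offset":[7,0,0],"rotation":[0,0,0]},{"gripper":1,"offset":[8.5,0,0],"rotation":[0,0,0]},{"gripper":1,"offset":[10,0,0],"rotation":[0,0,0]},{"gripper":1,"offset":[10,0,0],"rotation":[0,0,0]}]'
python3 - <<'E'
from station import ctrl
o=ctrl.get_obs(); print(o['wrist_torque'].round(2),o['contact_force'].round(1))
E
```

```text
t: 14.95
tool_pos: [0.5071, -0.049, -0.0133]
tool_rot: [-3.103, -0.491, 0.0]
contact_force: [-1.4, 0.5, -1.9]
opening: 0.0153
grip_force: 48.9
[ 0.06 -0.02 -0.04] [-1.4  0.5 -1.9]
```

```bash
python3 -m handwheel '[{"gripper":1,"offset":[1,0,0],"rotation":[0,0,0]},{"gripper":1,"offset":[2,0,0],"rotation":[0,0,0]},{"gripper":1,"offset":[3,0,0],"rotation":[0,0,0]},{"gripper":1,"offset":[4,0,0],"rotation":[0,0,0]},{"gripper":1,"offset":[5,0,0],"rotation":[0,0,0]},{"gripper":1,"offset":[6,0,0],"rotation":[0,0,0]},{"gripper":1,"offset":[6,0,0],"rotation":[0,0,0]},{"gripper":1,"offset":[6,0,0],"rotation":[0,0,0]}]'
```

```text
t: 15.95
tool_pos: [0.5127, -0.0472, -0.0133]
tool_rot: [-3.103, -0.491, 0.0]
contact_force: [0.1, 0.3, 0.1]
opening: 0.0155
grip_force: 48.9
```

```bash
python3 -m handwheel '[{"gripper":1,"offset":[0.7,0,0],"rotation":[0,0,0]},{"gripper":1,"offset":[1.4,0,0],"rotation":[0,0,0]},{"gripper":1,"offset":[2.1,0,0],"rotation":[0,0,0]},{"gripper":1,"offset":[2.8,0,0],"rotation":[0,0,0]},{"gripper":1,"offset":[3.5,0,0],"rotation":[0,0,0]},{"gripper":1,"offset":[4,0,0],"rotation":[0,0,0]},{"gripper":1,"offset":[4,0,0],"rotation":[0,0,0]},{"gripper":1,"offset":[4,0,0],"rotation":[0,0,0]}]'
```

```text
t: 16.95
tool_pos: [0.5135, -0.0469, -0.0135]
tool_rot: [3.102, 0.492, -0.013]
contact_force: [-12.5, -3.8, 8.8]
opening: 0.0155
grip_force: 49.9
```

The pin has stopped at 13 N, with the seat at (0.5316, −0.0410), which matches the fork-face estimates to about 2 mm. I relax the push, open partway and rise.

```bash
python3 -m handwheel '[{"gripper":1,"offset":[-2,0,0],"rotation":[0,0,0]},{"gripper":0.2,"offset":[-2.5,0,0],"rotation":[0,0,0]},{"gripper":0.1,"offset":[-2.5,0,0],"rotation":[0,0,0]},{"gripper":0.1,"offset":[-2.5,0,0],"rotation":[0,0,0]},{"gripper":0.1,"offset":[-2.5,0,-10],"rotation":[0,0,0]},{"gripper":0.1,"offset":[-2.5,0,-30],"rotation":[0,0,0]},{"gripper":0.1,"offset":[-2.5,0,-60],"rotation":[0,0,0]},{"gripper":0.1,"offset":[-2.5,0,-90],"rotation":[0,0,0]}]'
cat > fork.py <<'E'
from h import *
E
python3 - <<'E'
from h import *
# black knob blob in both pictures: is the knob where it should be for a seated pin?
u=np.array([np.cos(np.radians(18)),np.sin(np.radians(18)),0])
f=np.array([.5316,-.0410,.036])
for n in('side','top'):
    d=cam(n); q=proj(d,[f-u*.034,f-u*.019,f-u*.004,f]); print(n,q.round(1).tolist())
    c=q[1].round().astype(int); g=d['image'][c[1]-8:c[1]+9,c[0]-14:c[0]+15].mean(2).astype(int)
    print(c); print('\n'.join(' '.join(f'{v:3d}' for v in r) for r in g))
E
python3 to.py .602 -.2096 .1 18
```

```text
t: 17.95
tool_pos: [0.5143, -0.0467, 0.0783]
tool_rot: [3.103, 0.491, 0.001]
contact_force: [1.3, 0.4, 0.1]
opening: 0.0384
grip_force: 0.0
side [[310.1, 276.1], [301.7, 276.7], [293.2, 277.4], [290.9, 277.5]]
[302 277]
 88  88  90  90 112 151 177 184 186 185 184 185 185 182 183 179 179 176 175 176 173 176 181 186 184 185 187 186 186
 91  98  96 101 117 153 178 186 185 187 185 182 182 179 179 178 176 173 174 173 177 178 181 184 186 188 187 188 187
 95 102 107 108 122 153 178 185 184 185 182 181 179 174 172 167 166 166 164 168 171 171 173 182 186 186 187 186 187
 97 106 109 113 131 157 174 175 173 170 169 167 159 150 144 138 134 131 134 136 133 137 150 167 182 186 186 186 188
 98 102 110 117 135 161 168 155 129 120 118 117 108 102  95  91  83  83  86  84  80  87 105 138 168 182 187 187 192
 98 102 110 114 133 163 172 139  91  68  65  66  64  60  57  54  52  53  53  51  48  51  68 112 157 181 187 192 200
101 101 108 113 131 168 184 151  87  49  48  48  49  48  47  48  48  46  46  45  46  44  56  96 148 178 192 201 210
100  99 104 109 126 164 182 155  92  53  48  49  50  50  49  49  48 
[... 2539 characters left out ...]
160 162 162 160 158 155
 42  42  70 101 104  76  45  29  27  20  20  18  17  19  16  16  15  11  15  18  46  98 141 160 162 162 160 159 154
 42  47  76 102  99  67  42  29  24  23  21  19  21  19  18  13  12  13  12  16  44  93 140 158 161 164 162 160 155
 42  55  87 105  91  61  39  27  23  21  19  19  19  19  15  16  13  13  15  27  57 102 143 159 162 163 162 160 158
 43  64 100 110  86  52  35  28  25  21  21  21  19  18  16  17  12  12  21  48  86 123 149 161 161 162 163 161 158
 42  71 107 109  79  49  32  25  22  21  21  19  20  18  17  16   9  13  28  69 117 146 157 162 161 162 160 161 158
offset mm [ 30.4 180.4 -17.3] rot [ 0.005 -0.008 -0.   ] q [-0.23 -0.1   1.97  0.    1.26  1.02]
```

Side rows show the bright collar band at columns 293–295 directly between the knob (296–311) and the dark ear (≤292), so the pin is seated. Next is the handle at about (0.6032, −0.2091, 0.072), with its axis at 18°.

```bash
python3 -m handwheel '[{"gripper":0.1,"offset":[6,35,-15],"rotation":[0,0,0]},{"gripper":-0.2,"offset":[14,80,-17],"rotation":[0,0,0]},{"gripper":-0.2,"offset":[22,125,-17],"rotation":[0,0,0]},{"gripper":-0.2,"offset":[30,165,-17],"rotation":[0,0,0]},{"gripper":-0.2,"offset":[31.7,180.3,-15],"rotation":[0,0,0]},{"gripper":-0.2,"offset":[31.7,180.3,0],"rotation":[0,0,0]},{"gripper":-0.2,"offset":[31.7,180.3,15],"rotation":[0,0,0]},{"gripper":-0.2,"offset":[31.7,180.3,22],"rotation":[0,0,0]}]'; python3 to.py .6032 -.2091 .023 18
```

```text
t: 19.05
tool_pos: [0.5982, -0.2066, 0.0521]
tool_rot: [-3.1, -0.492, 0.005]
contact_force: [0.1, -0.1, -0.1]
opening: 0.0514
grip_force: 0.0
offset mm [ 4.1  4.  29. ] rot [-0.003  0.003  0.001] q [-0.45  0.2   1.71  0.    1.24  0.81]
```

```bash
python3 -m handwheel '[{"gripper":-0.2,"offset":[3,3,0],"rotation":[0,0,0]},{"gripper":-0.2,"offset":[3,3,5],"rotation":[0,0,0]},{"gripper":-0.2,"offset":[3,3,10],"rotation":[0,0,0]},{"gripper":-0.2,"offset":[3,3,15],"rotation":[0,0,0]},{"gripper":-0.2,"offset":[3,3,20],"rotation":[0,0,0]},{"gripper":-0.2,"offset":[3,3,25],"rotation":[0,0,0]},{"gripper":-0.2,"offset":[3,3,28],"rotation":[0,0,0]},{"gripper":-0.2,"offset":[3,3,28],"rotation":[0,0,0]}]'; python3 to.py .6032 -.2091 .023 18
```

```text
t: 20.05
tool_pos: [0.6035, -0.2102, 0.0263]
tool_rot: [-3.103, -0.491, 0.001]
contact_force: [-0.5, -0.1, -0.3]
opening: 0.0511
grip_force: 0.0
offset mm [ 0.1 -1.2  3.3] rot [-0.  0. -0.] q [-0.45  0.25  1.7   0.    1.19  0.81]
```

```bash
python3 -m handwheel '[{"gripper":-0.2,"offset":[0,-1,2],"rotation":[0,0,0]},{"gripper":-0.2,"offset":[0,-1,4],"rotation":[0,0,0]},{"gripper":1,"offset":[0,-1,4],"rotation":[0,0,0]},{"gripper":1,"offset":[0,-1,4],"rotation":[0,0,0]},{"gripper":1,"offset":[0,-1,4],"rotation":[0,0,0]},{"gripper":1,"offset":[0,-1,4],"rotation":[0,0,0]},{"gripper":1,"offset":[0,-1,4],"rotation":[0,0,0]},{"gripper":1,"offset":[0,-1,4],"rotation":[0,0,0]}]' 50
```

```text
t: 21.05
tool_pos: [0.6036, -0.2097, 0.0229]
tool_rot: [3.103, 0.491, 0.0]
contact_force: [-0.8, -0.4, 0.4]
opening: 0.0113
grip_force: 48.6
```

```bash
python3 -c "
import numpy as np
r=np.hypot(182,36);a=np.arctan2(36,182)
f=lambda t:np.array([-(182-r*np.cos(a+np.radians(t))),-(r*np.sin(a+np.radians(t))-36)])
for s,e in((0,8),(8,14),(14,20),(20,26),(26,32)): print(s,e,[(f(s+(e-s)*k/8)-f(s)).round(1).tolist() for k in range(1,9)])"
```

```text
0 8 [[-0.7, -3.2], [-1.4, -6.3], [-2.1, -9.5], [-3.0, -12.6], [-3.8, -15.7], [-4.8, -18.8], [-5.7, -21.9], [-6.8, -25.0]]
8 14 [[-0.8, -2.3], [-1.7, -4.6], [-2.5, -6.8], [-3.4, -9.1], [-4.4, -11.3], [-5.3, -13.6], [-6.3, -15.8], [-7.3, -18.0]]
14 20 [[-1.0, -2.2], [-2.1, -4.4], [-3.2, -6.5], [-4.4, -8.7], [-5.5, -10.8], [-6.7, -12.9], [-7.9, -15.0], [-9.2, -17.1]]
20 26 [[-1.3, -2.1], [-2.6, -4.1], [-3.9, -6.2], [-5.2, -8.2], [-6.6, -10.2], [-8.0, -12.2], [-9.5, -14.1], [-10.9, -16.1]]
26 32 [[-1.5, -1.9], [-3.0, -3.8], [-4.5, -5.7], [-6.1, -7.6], [-7.7, -9.4], [-9.3, -11.3], [-10.9, -13.1], [-12.5, -14.8]]
```

```bash
python3 -m handwheel '[{"gripper":1,"offset":[0,-0.7,-3.2],"rotation":[0,0,0]},{"gripper":1,"offset":[0,-1.4,-6.3],"rotation":[0,0,0]},{"gripper":1,"offset":[0,-2.1,-9.5],"rotation":[0,0,0]},{"gripper":1,"offset":[0,-3,-12.6],"rotation":[0,0,0]},{"gripper":1,"offset":[0,-3.8,-15.7],"rotation":[0,0,0]},{"gripper":1,"offset":[0,-4.8,-18.8],"rotation":[0,0,0]},{"gripper":1,"offset":[0,-5.7,-21.9],"rotation":[0,0,0]},{"gripper":1,"offset":[0,-6.8,-25],"rotation":[0,0,0]}]' 60
python3 - <<'E'
from station import ctrl
o=ctrl.get_obs(); print(o['wrist_torque'].round(2),o['contact_force'].round(1))
E
```

```text
t: 22.05
tool_pos: [0.6014, -0.203, 0.048]
tool_rot: [3.103, 0.491, 0.0]
contact_force: [-0.1, 0.2, -7.5]
opening: 0.0109
grip_force: 59.1
[-0.47 -0.21  0.02] [-0.1  0.2 -7.5]
```

```bash
python3 -m handwheel '[{"gripper":1,"offset":[0,-0.8,-2.3],"rotation":[0,0,0]},{"gripper":1,"offset":[0,-1.7,-4.6],"rotation":[0,0,0]},{"gripper":1,"offset":[0,-2.5,-6.8],"rotation":[0,0,0]},{"gripper":1,"offset":[0,-3.4,-9.1],"rotation":[0,0,0]},{"gripper":1,"offset":[0,-4.4,-11.3],"rotation":[0,0,0]},{"gripper":1,"offset":[0,-5.3,-13.6],"rotation":[0,0,0]},{"gripper":1,"offset":[0,-6.3,-15.8],"rotation":[0,0,0]},{"gripper":1,"offset":[0,-7.3,-18],"rotation":[0,0,0]}]'; python3 -m handwheel '[{"gripper":1,"offset":[0,-1,-2.2],"rotation":[0,0,0]},{"gripper":1,"offset":[0,-2.1,-4.4],"rotation":[0,0,0]},{"gripper":1,"offset":[0,-3.2,-6.5],"rotation":[0,0,0]},{"gripper":1,"offset":[0,-4.4,-8.7],"rotation":[0,0,0]},{"gripper":1,"offset":[0,-5.5,-10.8],"rotation":[0,0,0]},{"gripper":1,"offset":[0,-6.7,-12.9],"rotation":[0,0,0]},{"gripper":1,"offset":[0,-7.9,-15],"rotation":[0,0,0]},{"gripper":1,"offset":[0,-9.2,-17.1],"rotation":[0,0,0]}]'
```

```text
t: 23.05
tool_pos: [0.599, -0.196, 0.0658]
tool_rot: [3.103, 0.491, -0.0]
contact_force: [-0.4, 0.5, -8.2]
opening: 0.0106
grip_force: 59.0
t: 24.05
tool_pos: [0.5962, -0.1872, 0.0829]
tool_rot: [-3.103, -0.491, 0.0]
contact_force: [-0.4, 1.5, -5.1]
opening: 0.0108
grip_force: 58.9
```

Slowly on to 26°, then 32°.

```bash
python3 -m handwheel '[{"gripper":1,"offset":[0,-1.3,-2.1],"rotation":[0,0,0]},{"gripper":1,"offset":[0,-2.6,-4.1],"rotation":[0,0,0]},{"gripper":1,"offset":[0,-3.9,-6.2],"rotation":[0,0,0]},{"gripper":1,"offset":[0,-5.2,-8.2],"rotation":[0,0,0]},{"gripper":1,"offset":[0,-6.6,-10.2],"rotation":[0,0,0]},{"gripper":1,"offset":[0,-8,-12.2],"rotation":[0,0,0]},{"gripper":1,"offset":[0,-9.5,-14.1],"rotation":[0,0,0]},{"gripper":1,"offset":[0,-10.9,-16.1],"rotation":[0,0,0]}]'; python3 -m handwheel '[{"gripper":1,"offset":[0,-1.5,-1.9],"rotation":[0,0,0]},{"gripper":1,"offset":[0,-3,-3.8],"rotation":[0,0,0]},{"gripper":1,"offset":[0,-4.5,-5.7],"rotation":[0,0,0]},{"gripper":1,"offset":[0,-6.1,-7.6],"rotation":[0,0,0]},{"gripper":1,"offset":[0,-7.7,-9.4],"rotation":[0,0,0]},{"gripper":1,"offset":[0,-9.3,-11.3],"rotation":[0,0,0]},{"gripper":1,"offset":[0,-10.9,-13.1],"rotation":[0,0,0]},{"gripper":1,"offset":[0,-12.5,-14.8],"rotation":[0,0,0]}]'
cat > chk.py <<'E'
from h import *
import sys
th=np.radians(float(sys.argv[1])); yaw=np.radians(18)
u=np.array([np.cos(yaw),np.sin(yaw),0]); v=np.array([-u[1],u[0],0]); k=np.array([0,0,1.])
C=np.array([.547,-.036,.036])
v2=v*np.cos(th)-k*np.sin(th); k2=v*np.sin(th)+k*np.cos(th)
P=lambda x,y,z: C+(u*x+v2*(y-110)+k2*(z-36))/1000
# rectify the pan floor+9 mm plane from each camera: map x -110..110, y 90..-90 at 2 px/mm -> quadrant text & crops
out=[]
for n in('top','side'):
    d=cam(n); src=np.float32(proj(d,[P(-100,85,20),P(100,85,20),P(100,-75,20),P(-100,-75,20)]))
    M=cv2.getPerspectiveTransform(src,np.float32([[0,0],[400,0],[400,320],[0,320]]))
    im=cv2.warpPerspective(d['image'],M,(400,320)); out.append(im)
    h=cv2.cvtColor(im,cv2.COLOR_RGB2HSV); m=((h[...,0]<14)&(h[...,1]>95)&(h[...,2]>70)).astype(np.uint8)
    c,l,s,ce=cv2.connectedComponentsWithStats(cv2.morphologyEx(m,cv2.MORPH_CLOSE,np.ones((9,9))))
    print(n,'orange blobs: area, pan x,y mm',[(int(s[i,4]),(-100+ce[i]/2*[1,0]+[0,0]).round()[0],(85-ce[i,1]/2).round()) for i in range(1,c) if s[i,4]>60])
    g=cv2.resize(cv2.cvtColor(im,cv2.COLOR_RGB2GRAY),(66,32),interpolation=cv2.INTER_AREA); lo,hi=np.percentile(g,[2,98]); ch=' .:-=+*#%@'
    print('\n'.join(''.join(ch[int(np.clip((p-lo)/(hi-lo),0,.999)*10)] for p in r)+f' {85-5*i-2}' for i,r in enumerate(g.astype(float))))
cv2.imwrite('pics/rect.png',np.hstack(out)[:,:,::-1])
E
python3 chk.py 32
```

```text
t: 25.05
tool_pos: [0.5929, -0.1767, 0.0991]
tool_rot: [-3.103, -0.491, -0.0]
contact_force: [-0.4, -0.1, -8.2]
opening: 0.0109
grip_force: 58.4
t: 26.05
tool_pos: [0.589, -0.165, 0.1138]
tool_rot: [3.103, 0.491, 0.0]
contact_force: [0.8, 0.0, -7.2]
opening: 0.0105
grip_force: 58.4
top orange blobs: area, pan x,y mm [(17795, np.float64(-66.0), np.float64(-13.0)), (43074, np.float64(57.0), np.float64(-18.0)), (1055, np.float64(-54.0), np.float64(25.0))]
::::::::::-+#######%%#*=-::::::--=========*#%@@#+=:                83
:::::::::=*######%%%#+--:::::::-=========+***#%@%*=:               78
:::::::-=*######%%#*=--:::::::--========++*****%@@#+:.             73
::::::-+#%%%%%%%#*=---:::::----===+*++**+*******#%@%*-    ...      68
:::::-+#%%%%%%%#+------::::-===+=+#*****+*++******#%#-  ..::::..   63
::::=*%%%%%%%#*=--------:::===++++##**+====+******+=:  .:::::::::. 58
::-=*%%%%%%%*+-------=----=====++*##*=:::::----=++-.  .::::::::::: 53
:-+#%%%%%%#+=------====----=+**#%%@%=.   ...   :=:  .:::::::::---- 48
-+#%%%%@@#=------=========+#%@@@@@@%=    ...   ..  .:::::::::----- 43
+#%%%@@%*+---
[... 3282 characters left out ...]
   ........:-+##%%%%%%%%%%%%%%%%%%%%%##****+====+#@@@@@@@ -27
-*%%#=.       ........:=*#%%%%%%%%%%%%%%%%%%%##****+====*@@@@@@@@@ -32
*%%@@%*-.      ........:-+##%%%%%%%%%%%%%%%##****+====+%@@@@@@@@@@ -37
*%@@@@@#+:.      ........:-+##%%%#%%%%%%###****+====+#@@@@@@@@@@@@ -42
*%@@@@@@@*=.       ........:=*###########****++====*@@@@@@@@@@@@@@ -47
#@@@@@@@@@%*-.              .:==========------===+%@@@@@@@@@@@@@@@ -52
%@@@@@@@@@@@#+:                              :=+#@@@@@@@@@@@@@@@@% -57
@@@@@@@@@@@@@@#=.                            -*%%%@@@@@@@%@@@@@%+: -62
@@@@@@@@@@@@@@@%*-.                         -%%#++*#%@@@@@@@@@#:   -67
@@@@@@@@@@@@@@@@@#=---::::::::----:....    .=*+=====+*%@@@@@#=     -72
```

At 32° both orange bearings lie against the slanting walls at about (−53,23) and (46,22) in pan coordinates. I hold for a second and check whether they still slide.

```bash
python3 -m handwheel '[{"gripper":1,"offset":[0,0,0],"rotation":[0,0,0]},{"gripper":1,"offset":[0,0,0],"rotation":[0,0,0]},{"gripper":1,"offset":[0,0,0],"rotation":[0,0,0]},{"gripper":1,"offset":[0,0,0],"rotation":[0,0,0]},{"gripper":1,"offset":[0,0,0],"rotation":[0,0,0]},{"gripper":1,"offset":[0,0,0],"rotation":[0,0,0]},{"gripper":1,"offset":[0,0,0],"rotation":[0,0,0]},{"gripper":1,"offset":[0,0,0],"rotation":[0,0,0]}]' >/dev/null; python3 chk.py 32 | grep blobs; python3 -c "
import numpy as np
r=np.hypot(182,36);a=np.arctan2(36,182)
f=lambda t:np.array([-(182-r*np.cos(a+np.radians(t))),-(r*np.sin(a+np.radians(t))-36)])
for s,e in((32,37),(37,42),(42,47)): print(s,e,[(f(s+(e-s)*k/8)-f(s)).round(1).tolist() for k in range(1,9)])"
```

```text
top orange blobs: area, pan x,y mm [(17788, np.float64(-66.0), np.float64(-13.0)), (43023, np.float64(57.0), np.float64(-18.0)), (1073, np.float64(-54.0), np.float64(24.0))]
side orange blobs: area, pan x,y mm [(615, np.float64(-52.0), np.float64(24.0)), (448, np.float64(46.0), np.float64(22.0))]
32 37 [[-1.4, -1.5], [-2.8, -2.9], [-4.2, -4.4], [-5.7, -5.8], [-7.1, -7.2], [-8.6, -8.6], [-10.1, -9.9], [-11.6, -11.3]]
37 42 [[-1.5, -1.3], [-3.0, -2.7], [-4.6, -4.0], [-6.1, -5.3], [-7.7, -6.5], [-9.3, -7.8], [-10.9, -9.0], [-12.5, -10.3]]
42 47 [[-1.6, -1.2], [-3.3, -2.4], [-4.9, -3.6], [-6.6, -4.7], [-8.3, -5.8], [-10.0, -7.0], [-11.7, -8.0], [-13.4, -9.1]]
```

They are not moving at 32°, so I tilt further and track them.

```bash
python3 -m handwheel '[{"gripper":1,"offset":[0,-1.4,-1.5],"rotation":[0,0,0]},{"gripper":1,"offset":[0,-2.8,-2.9],"rotation":[0,0,0]},{"gripper":1,"offset":[0,-4.2,-4.4],"rotation":[0,0,0]},{"gripper":1,"offset":[0,-5.7,-5.8],"rotation":[0,0,0]},{"gripper":1,"offset":[0,-7.1,-7.2],"rotation":[0,0,0]},{"gripper":1,"offset":[0,-8.6,-8.6],"rotation":[0,0,0]},{"gripper":1,"offset":[0,-10.1,-9.9],"rotation":[0,0,0]},{"gripper":1,"offset":[0,-11.6,-11.3],"rotation":[0,0,0]}]'
python3 - <<'E'
import subprocess
print(subprocess.run('python3 chk.py 37|grep blobs',shell=True,capture_output=True,text=True).stdout)
import cv2,numpy as np
im=cv2.imread('pics/rect.png')[:,400:]  # side
im=cv2.resize(im[10:150,60:340],(112,46),interpolation=cv2.INTER_AREA).astype(int)
g=im.mean(2); ch=' .:-=+*#%@'; lo,hi=np.percentile(g,[1,99])
red=im[...,2]-im[...,0]
for i,r in enumerate(g): print(''.join('R' if red[i,j]>35 else ch[int(np.clip((v-lo)/(hi-lo),0,.999)*10)] for j,v in enumerate(r)),round(80-i*1.52))
E
```

```text
t: 28.25
tool_pos: [0.5855, -0.1541, 0.1252]
tool_rot: [3.102, 0.491, 0.0]
contact_force: [0.4, -0.8, -6.7]
opening: 0.0109
grip_force: 58.4
top orange blobs: area, pan x,y mm [(466, np.float64(-96.0), np.float64(79.0)), (71361, np.float64(25.0), np.float64(-10.0))]
side orange blobs: area, pan x,y mm [(802, np.float64(-53.0), np.float64(25.0)), (517, np.float64(47.0), np.float64(22.0))]

@@@%%%%%%%######*****************+=-:::::.     ..........        ::-:    ..:::----========++++++++++++++++++++++ 80
@@@@%%%%%%%%%%%##############***+=-:.....      .........         .::.    ..:::--===+++++++++++++++++++++++++++++ 78
@%@@@@@@@%%@%%%%%%%###########**+-:.           .........                 .:::::-==++++++++++++++++++++++++++++++ 77
@%%@@@@@@@@@@%%%%%%%%%%%%%%%##*+=-.            ..........               ..:::::--==+++++++++++++++++++++++++++++ 75
@@@@@@@@@@@@@%%@%%%%%%%%%%%%#*++-:..         .............             ...::::::--==++++++++++++++++++++++++++++ 74
@@%@@@@@@@@@@@@%@@@@%%%%%%%#**+=--::..........::...::::::...............::::::::::-==+++++++++++++++++++++++++++ 72
%@%%@@@%@@@@
[... 3927 characters left out ...]
+ 21
--==RRRRRRRRRRRRRRRRR#**+**##%%%%%%%%%%%%%%%%%%%%%%%%%%%@@@@@@@@@%%%%%@@@@@@@@@@@@@@@@@%RRRRRRRRRRRRRRRRRR%%%%#* 19
---==RRRRRRRRRRRRRRR######%%%%%%%%%%%%%%%%%%%%%%%%%%%%@@@@@@@@@@@@%%%%%@@@@@@@@@@@@@@@@@%RRRRRRRRRRRRRRRR###%%%% 18
---==+RRRRRRRRRRRRR##%%%%%%%%%%%%%%%%%%%%%%%%%%%%%%%%@@@@@@@@@@@@@%%%%%@@@@@@@@@@@@@@@@@@%RRRRRRRRRRRRRR%###%%@% 16
---==*##RRRRRRRRR%##%%@@@@%%%%%%%%%%%%%%%%%%%%%%%%%%%@@@@@@@@@@@@@@%%%%%@@@@@@@@@@@@@@@@@@%%RRRRRRRRRR%%%%%%%%%@ 15
---=++##%%%%%%%%%%%%%@@@@@@%%%%%%%%%%%%%%%%%%%%%%%%%%@@@@@@@@@@@@@@%%%%%@@@@@@@@@@@@@@@@@@%@@%%%#%%@@@%%%%%%%%%% 13
---=+*#%%%%%@@%%%%%%%@@@@@%%%%%%%%%%%%%%%%%%%%%%%%%%%@@@@@@@@@@@@@@%%%%%@@@@@@@@@@@@@@@@@%%%@%%%%%%%%%%%%%%%%%%% 12
```

The grey bearings are already in the corner, at about (−7,61) and (12,61). The oranges still stick to the slanting walls at (±50,25). I tilt on to 42° with a little shake.

```bash
python3 -m handwheel '[{"gripper":1,"offset":[0,-3,-2.7],"rotation":[0,0,0]},{"gripper":1,"offset":[0,-6.1,-5.3],"rotation":[0,0,0]},{"gripper":1,"offset":[0,-9.3,-7.8],"rotation":[0,0,0]},{"gripper":1,"offset":[0,-12.5,-10.3],"rotation":[0,0,0]},{"gripper":1,"offset":[0,-9.3,-7.8],"rotation":[0,0,0]},{"gripper":1,"offset":[0,-12.5,-10.3],"rotation":[0,0,0]},{"gripper":1,"offset":[0,-9.3,-7.8],"rotation":[0,0,0]},{"gripper":1,"offset":[0,-12.5,-10.3],"rotation":[0,0,0]}]'; python3 chk.py 42 | grep blobs
```

```text
t: 29.35
tool_pos: [0.5816, -0.1426, 0.1351]
tool_rot: [3.102, 0.49, -0.0]
contact_force: [0.9, -3.8, -5.9]
opening: 0.0108
grip_force: 58.5
top orange blobs: area, pan x,y mm [(79627, np.float64(22.0), np.float64(-1.0))]
side orange blobs: area, pan x,y mm [(967, np.float64(-54.0), np.float64(27.0)), (616, np.float64(47.0), np.float64(24.0))]
```

Run:
```python
from h import *
T=cam('top'); S=cam('side')
C=np.array([.547,-.036]);c,s=np.cos(np.radians(18)),np.sin(np.radians(18))
for uv in((276,100),(340,289),(359,145),(375,212)):
    p=onz(T,[(uv[0]+.5)/3.6+169.5,(uv[1]+.5)/3.6+149.5],.021)[:2]-C; print((1000*np.array([c*p[0]+s*p[1],-s*p[0]+c*p[1]+.11])).round())
# fit tilt from the two orange rings' apparent position: print px and ray/plane solutions for several tilts
h=cv2.cvtColor(S['image'],cv2.COLOR_RGB2HSV); m=((h[...,0]<14)&(h[...,1]>95)&(h[...,2]>70)).astype(np.uint8)
n,l,st,ce=cv2.connectedComponentsWithStats(cv2.morphologyEx(m,cv2.MORPH_CLOSE,np.ones((3,3))))
for i in range(1,n):
    if st[i,4]>15: print('side px',ce[i].round(1),st[i])
x0,y0=215,205
im=S['image'][y0:y0+110,x0:x0+130].astype(int); g=cv2.resize(im.astype(np.uint8),(130,62),interpolation=cv2.INTER_AREA).astype(int); gg=g.mean(2); lo,hi=np.percentile(gg,[1,99]); ch=' .:-=+*#%@'
for i,r in enumerate(gg): print(''.join('R' if g[i,j,0]-g[i,j,2]>35 and g[i,j,0]-g[i,j,1]>22 else ch[int(np.clip((v-lo)/(hi-lo),0,.999)*10)] for j,v in enumerate(r)),round(y0+i*110/62))
```

```text
[52. -7.]
[-53.  -7.]
[ 15. -41.]
[-21. -37.]
side px [233.1  10.8] [232   0   3  24  31]
side px [312.7  25.7] [ 235    0  188   70 4779]
side px [235.4  52.8] [229  38  15  30 362]
side px [333.7 198.9] [328 195  13   9  93]
side px [304.8 234.1] [299 229  13  12  65]
side px [250.  236.1] [243 232  12  12  38]
side px [ 94.  280.7] [  58  248   82   78 1900]
side px [125.9 265. ] [106 252  35  26 504]
side px [ 60.7 290.9] [ 53 285  18  13 128]
side px [558.3 324.3] [557 315   3  19  41]
side px [ 86.2 341.3] [  64  320   48   42 1207]
side px [137.  362.5] [122 353  28  20 363]
side px [ 23.3 395.3] [   0  354   57   66 2035]
%#*#@@@@@@@@@@@@@@@@@%#+=-::-=+*###%%%%%%%%@@@@@@@@@@@@@@@@@@@@@@@@%#*++================----------=*#@@@@#*#%@@%%%@@@@@@@@@@@@@@@@ 205
%##%@@@@@@@@@@@@@@@%#*=--::--+*#%%%%%%%%%@@@@@@@@@@@@@@@@@@@@@@@@%@%%%%#*+================----------=+#%%%##%%%%%%@@@%%@@@@@@@@@@@ 207
###%@@@@@@@@@@@@@%#*+=-:::-+**#####%%%%%@@@@@@@@@%@@@@@@@@@@@@@@%%%@@@%%%#*+================----------=+*#%@%%%%%%%%%%%%%%%%%%%%%@ 209
###%@@@@@@@@@@@@%*+=-:::-=+########%%%%@@%@%@@@@@@%%@%@@%
[... 7207 characters left out ...]
#*RR+-.       .=RRRRR 304
***********************###%@@@@@@%#+=-:.             .--=-==++*+++++-----::::---------=+#%%%%%%%%%%%%%%%%%%%%#RRR+-.       :=RRRRR 306
****************************##*+=:.                  .:-===++*+++++++==+++++**##########%%%%%%%%%%%%%%%%%%%%%#RRR+:        :=RRRRR 308
**********************+******+-                     .-====+***++*#%%%%@@@@@@@@@@@@@@@@@@@%%%%%%%%%%%%%%%%%%%%#RRR+:        -+RRRRR 310
******************++=========-.                    :-===++******#@@@@@@@@@@@@@@@@@@@@@@@@@%%%##%%%%%%%%%%%%%%#RR*=.       .-+RRRRR 311
*****************+=:.........:.                  .-==+++**#****#%@@@@@@@@@@@@@@@@@@@@@@@@@@@%%%%%%%%%%%%%%%%%#RR+=.       .-*#RRRR 313
```

Both oranges are held by wall friction: side-camera pixels (305,234) and (250,236), symmetric. I tilt to about 48° with a stronger rocking motion.

```bash
python3 -m handwheel '[{"gripper":1,"offset":[0,-6.6,-4.7],"rotation":[0,0,0]},{"gripper":1,"offset":[0,-13.4,-9.1],"rotation":[0,0,0]},{"gripper":1,"offset":[0,-6.6,-4.7],"rotation":[0,0,0]},{"gripper":1,"offset":[0,-20.3,-13.3],"rotation":[0,0,0]},{"gripper":1,"offset":[0,-6.6,-4.7],"rotation":[0,0,0]},{"gripper":1,"offset":[0,-20.3,-13.3],"rotation":[0,0,0]},{"gripper":1,"offset":[0,-13.4,-9.1],"rotation":[0,0,0]},{"gripper":1,"offset":[0,-13.4,-9.1],"rotation":[0,0,0]}]' 80; python3 chk.py 47 | grep side.*blobs
```

```text
t: 30.55
tool_pos: [0.5781, -0.1315, 0.1437]
tool_rot: [3.101, 0.489, 0.001]
contact_force: [1.7, -4.9, -1.0]
opening: 0.0104
grip_force: 78.8
side orange blobs: area, pan x,y mm [(647, np.float64(26.0), np.float64(48.0)), (1010, np.float64(-32.0), np.float64(49.0))]
```

The oranges have slid down to (26,48) and (−32,49), packed above the greys. I hold and confirm that the bearings are at rest and the pin is still home.

```bash
python3 -m handwheel '[{"gripper":1,"offset":[0,0,0],"rotation":[0,0,0]},{"gripper":1,"offset":[0,0,0],"rotation":[0,0,0]},{"gripper":1,"offset":[0,0,0],"rotation":[0,0,0]},{"gripper":1,"offset":[0,0,0],"rotation":[0,0,0]},{"gripper":1,"offset":[0,0,0],"rotation":[0,0,0]},{"gripper":1,"offset":[0,0,0],"rotation":[0,0,0]},{"gripper":1,"offset":[0,0,0],"rotation":[0,0,0]},{"gripper":1,"offset":[0,0,0],"rotation":[0,0,0]}]'; python3 chk.py 47 | grep side.*blobs
python3 - <<'E'
from h import *
S=cam('side'); print('knob row',S['image'][277,286:318].mean(1).astype(int))
x0,y0=235,225
im=S['image'][y0:y0+50,x0:x0+90].astype(int); gg=im.mean(2); lo,hi=np.percentile(gg,[1,99]); ch=' .:-=+*#%@'
for i,r in enumerate(gg): print(''.join('R' if im[i,j,0]-im[i,j,2]>35 and im[i,j,0]-im[i,j,1]>22 else ch[int(np.clip((v-lo)/(hi-lo),0,.999)*10)] for j,v in enumerate(r)),y0+i)
E
```

```text
t: 31.65
tool_pos: [0.578, -0.131, 0.144]
tool_rot: [3.102, 0.49, 0.001]
contact_force: [2.1, -5.3, -0.4]
opening: 0.0102
grip_force: 78.9
side orange blobs: area, pan x,y mm [(632, np.float64(25.0), np.float64(48.0)), (1033, np.float64(-33.0), np.float64(49.0))]
knob row [110 107  98  92  95  99 103 118 152 167 135  79  45  46  48  46  46  45
  45  43  47  46  47  46  45  53  94 144 177 183 182 183]
##%%%%%%%%%%%%@@@@%@%@@@@@@@@@@@%@%@@%@%@%%%%%%%%%%%%%%%%%%%%%%%%%%%%%%%%%#+--::::---=*@@@ 225
#%%%%%%%%%@%%%@%@@%%%%%@@@%@%%@%%@@%%%%%%%%%%%%%%%%%%%%%%%%%%%%%%%%%%%%%%#*=--::::--=*%@@% 226
#%%%%%%%%%%%%%%%%@@@@@%@@%@@%@@%@@%%%%%%%%%%%%%%%%%%%%%%%%%%%%%%%%%%%%%%#*+--::----=*%@@%% 227
%%%%%%%%%%@%%@@@%%@%@@%%@@%%%%@%@@%%%%%%%%%%%%%%%%%%%%%%%%%%%%%%%%%%%%%%*==--------+%@@@@@ 228
%%%%%%@%%%@%@@%@@@@@@@@@@%@%@%@@@%%%%%%%%%%%%%%%%%%%%%%%%%%%%%%%%%%%@%%*=---------+#@@@@@@ 229
@%%%%@@@@@@@%@@@@@@@@%@%%@@%%%%%@@%%%%%%%%%%%%%%%%%%%%%%%%%%%%%%%@%%%%#+---------+#@@%%@@@ 230
@@%%%%@@@%@%%@@@@%@@@@@@@@%@%%%%@%%%%@@@%@@%%%%%%%%%%%%%%%%%%%%%@@%%%%*=--------=#@@@%%@@@ 231
@@@%%%%%%%%%%%%@@%@@@@@@@@@%@@@
[... 3353 characters left out ...]
@@@@@@@@@%%%%%@@@@@@@@@@@@@@@@@ 267
+++++++++++++++++++++==+++++++*%@@@@@@@@%+. ......=#%@@%%@@%%%@@%@%%#######%%%%%@@@@@@@@@@ 268
+++++++++++++++++++++++++++++++#@@@@@@@@%+. ......=*%%#*#############**#***#####%%@@@@@@@@ 269
+++++++++++++++++++++++++++++++*%@@@@@@%#=  ......-=+=--=+*#*******************##%%%@@@@@@ 270
+++++++++++++++++++++++++++++===#%%%%%#+=:  ......:-:.  :=*********************###%%%%%%@% 271
++++++++++++++++++++++++++++=--+##%%#*=:.......... .    .-=+****++++++++++=+**#######%#%%# 272
++++++++++++++++++++++++====---+#####+:............     .:=++=--:::::.:....:-+########%### 273
+++++++++++++++++++++===----::-*#####+: .... .......    ..-+=:               -*########### 274
```

The bearings are at rest in the corner. The knob's edges have moved about 0.7 px (roughly 1.2 mm) outward since seating, so the collar may have crept off the face during the rocking. I nudge the pan along +x and measure.

```bash
cat > kn.py <<'E'
from h import *
g=np.mean([cam('side')['image'].mean(2) for _ in range(2)],0)
def cr(v,a,b,l):  # first crossing
    for i in range(a,b):
        if (v[i]-l)*(v[i+1]-l)<=0: return round(i+(l-v[i])/(v[i+1]-v[i]),2)
for r in(275,277,279): print(r,'ear/collar130',cr(g[r],289,294,130),'knobL100',cr(g[r],294,300,100),'knobR100',cr(g[r],305,316,100))
print('col302 top100,bot100',cr(g[:,302],268,277,100),cr(g[:,302],278,288,100),'col308',cr(g[:,308],268,277,100),cr(g[:,308],278,288,100))
E
python3 kn.py
python3 -m handwheel '[{"gripper":1,"offset":[0.5,0,0],"rotation":[0,0,0]},{"gripper":1,"offset":[1,0,0],"rotation":[0,0,0]},{"gripper":1,"offset":[1.5,0,0],"rotation":[0,0,0]},{"gripper":1,"offset":[2,0,0],"rotation":[0,0,0]},{"gripper":1,"offset":[2,0,0],"rotation":[0,0,0]},{"gripper":1,"offset":[2,0,0],"rotation":[0,0,0]},{"gripper":1,"offset":[2,0,0],"rotation":[0,0,0]},{"gripper":1,"offset":[2,0,0],"rotation":[0,0,0]}]'; python3 kn.py; python3 chk.py 47|grep side.*blobs
```

```text
275 ear/collar130 292.97 knobL100 296.18 knobR100 311.77
277 ear/collar130 293.36 knobL100 296.63 knobR100 312.12
279 ear/collar130 293.52 knobL100 296.68 knobR100 312.21
col302 top100,bot100 273.35 283.01 col308 273.05 282.6
t: 32.9
tool_pos: [0.5797, -0.1304, 0.1441]
tool_rot: [3.102, 0.49, -0.0]
contact_force: [0.9, -5.6, -1.1]
opening: 0.0103
grip_force: 78.9
275 ear/collar130 292.96 knobL100 296.19 knobR100 311.75
277 ear/collar130 293.39 knobL100 296.73 knobR100 312.09
279 ear/collar130 293.49 knobL100 296.71 knobR100 312.21
col302 top100,bot100 273.31 283.02 col308 272.94 282.56
side orange blobs: area, pan x,y mm [(654, np.float64(26.0), np.float64(49.0)), (1058, np.float64(-32.0), np.float64(49.0))]
```

The image shift has a downward part too, so the pin may just be pushed across its bore by the 5.7 N radial push. I relieve that push and measure again.

```bash
python3 -m handwheel '[{"gripper":1,"offset":[0,0.5,0],"rotation":[0,0,0]},{"gripper":1,"offset":[0,1,0],"rotation":[0,0,0]},{"gripper":1,"offset":[0,1.5,-0.5],"rotation":[0,0,0]},{"gripper":1,"offset":[0,2,-1],"rotation":[0,0,0]},{"gripper":1,"offset":[0,2.5,-1.5],"rotation":[0,0,0]},{"gripper":1,"offset":[0,2.5,-1.5],"rotation":[0,0,0]},{"gripper":1,"offset":[0,2.5,-1.5],"rotation":[0,0,0]},{"gripper":1,"offset":[0,2.5,-1.5],"rotation":[0,0,0]}]'; python3 kn.py; python3 chk.py 47|grep side.*blobs
```

```text
t: 34.1
tool_pos: [0.5796, -0.1304, 0.1451]
tool_rot: [-3.101, -0.491, 0.002]
contact_force: [-0.8, -0.5, -7.3]
opening: 0.0101
grip_force: 78.1
275 ear/collar130 293.05 knobL100 296.2 knobR100 311.75
277 ear/collar130 293.43 knobL100 296.66 knobR100 312.1
279 ear/collar130 293.51 knobL100 296.69 knobR100 312.2
col302 top100,bot100 273.27 282.91 col308 272.94 282.55
side orange blobs: area, pan x,y mm [(644, np.float64(26.0), np.float64(47.0)), (919, np.float64(-32.0), np.float64(48.0))]
```

The pin did not move between these checks, and the shift was already there at 42°, before the hard rocking. That makes it mostly the pin settling in its bore clearance, with a collar gap of about 1 mm at most. The bearings are at rest in the corner and the grip is firm, so I hand in.

```bash
python3 -c "
from station import ctrl
print(ctrl.finish_job())"
```

```text
the job is handed in; nothing more can be done
None
```

I handed the job in at about 34 s, with the gripper holding the pan at about 47°, all four bearings at rest in the pinned corner and none spilled; the pin is through the fork and lug, but its collar, first seated at 13 N, may have crept about 1 mm off the fork face during tilting.

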